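Wedge the rocking model hut

TASK

The base board of the model hut rocks because one of its feet is short. With your fingertips push the wooden wedge along the bench, thin end first, under that short foot until it is snug and carries the foot, with the board still level, not jacked up; then press down firmly with the fingertips on the corner of the board above that foot to check that it no longer rocks. Pick nothing up, do not shove the model out of its place, and leave the glue bottle, bowl and dark offcut alone.

Things in the scene. Friction and masses are not known exactly. Their poses are not given: they have to be found in the camera images.
- model: model hut on a loose base board, about 1.2 kg. Origin: centre of the base at bench level. Board 220 (x) x 250 (y) x 14 mm, top at 38 mm. Feet 24 x 24 mm, centred 88 (x), 103 mm (y) from the origin; three stand on the bench, the one at (+x, -y) ends 9 mm above it. About 2.5 N on that corner rocks it. Hut, up to 133 mm high, at x -102 to 22, y -2 to 104. The wedge starts off the -y edge, thin end to it
- short_foot (a point): centre of the underside of the short foot, in the model's frame at (88, -103, 9) mm; it is to be lifted hardly at all, at most about 4 mm
- corner (a point): point on the board's top straight above the short foot, in the model's frame at (88, -103, 38) mm: where to press
- wedge: loose plain wooden wedge, 110 mm long (x), 45 mm wide (y), 45 g. Origin: centre of its underside; x points to the thin end. 3 mm thick at the thin end (x = +55 mm), 21 mm at the thick end (x = -55 mm, an upright flat face), straight slope between: its top is 9 mm above the bench 37 mm behind the thin end
- stop: wooden bench stop fixed to the bench along the board's +y edge, 240 x 24 x 42 mm, origin at the centre of its underside; it keeps the model from sliding away as the wedge is pushed in
- glue: white glue bottle, 52 mm across, 130 mm tall, origin at the centre of its underside; leave alone
- bowl: black plaster bowl, 104 mm across, 55 mm tall, origin at the centre of its underside; leave alone
- offcut: dark rectangular wood offcut, 70 x 24 x 18 mm, origin at the centre of its underside; leave alone
Not all that is in view belongs to the job. Several things have the shape of the wedge; the one meant has the colours described above.

How it is judged:
By the outcome, as a careful person would: the job done as asked, in the order asked, and still so for the second after the job is handed in, with the robot touching nothing.
It also fails if it takes over 51 s, if anything falls off the work surface, if the arm or the gripper's body presses on something with over 40 N, if the wrist force passes 120 N, or if a joint passes its speed limit or range.

ROBOT

A 6-joint arm with a two-finger parallel gripper is mounted at the origin on the work surface. World frame = base frame: x ahead of the robot, y to its left, z up, the work surface at z = 0. Lengths are in m, angles in degrees, forces in N, time in s.
With the tool pointing down it reaches from about 0.35 to 0.875 m from the base axis. Payload 4.2 kg.
Tool frame: the origin (TCP) lies on the front face of the gripper's body, between the roots of the fingers; the fingertips stand finger_overhang ahead of it and the grasp point (between the pads) lies 51 mm ahead of it (finger_overhang is the distance from the TCP to the fingertips, in m); z points along the fingers, y is the line along which they close (so a half turn about z gives the same grasp; the last joint's range is limited). The gripper opens to 87 mm and grips with 3 to 60 N. Pads are 19 mm wide; open, the fingers measure 117 mm over their backs; the gripper's body (75 mm by 190 mm) begins 51 mm behind the grasp point.
Start: joints at [-56.688, 22.042, 0.453, 0, -68.411, -14.817], TCP at [0.198, -0.593, 0.292] pointing down, gripper open.
Joint ranges: [-179.83, 179.83], [-69.29, 118.12], [-61.27, 80.66], [-181.25, 117.63], [-171.15, -9.14], [-177.46, 177.46]. Speed limits (degrees/s): [159.86, 159.86, 180, 180, 180, 180].

INTERFACE

Orientations are given as a 3x3 rotation matrix whose columns are the frame's x, y, z axes.
In Python, from station import sense, capture, camera_model, finish_job, finger_overhang gives the robot as it stands. The module is installed in compiled form; this text tells all that it offers.
- The arm moves only by the tool jog_arm, never from a script. Its argument "rows" is a list that holds one entry, the list of rows, each a list of 4 numbers: the shift along the tool's x, y, z in m, then the turn about the tool's z in rad. A call has 1 to 20 rows; each row shifts and turns the commanded pose from where the row before left it, along the tool's axes as they then stand; what a row does not reach is not made up. A row lasts 1/8 s, in which the tool goes at most 62.5 mm and 10.7 degrees, less where a joint would pass 70% of its speed; a pose out of reach is approached as far as the arm can. A call is refused whole if a number of a shift passes 0.0625 or a number of a turn 0.188, either way. A call with a gripper value outside its range is refused whole. "claw" is the opening, from 0 (shut) to 1 (fully open), set as the call begins (left out, the last holds). The fingers move at their own pace and stop on an object; the grip force is fixed at half the most. Time passes only in rows, so rows that do not move let the fingers close. It gives the time, the measured TCP pose, the force, the opening and the grip force at its end, in the units of the state.
- sense(): the state, without advancing time (a new reading comes with each control period).
- capture(name): name is "scene" or "top" or "wrist"; returns the picture (420x560x3 uint8, red, green, blue); there is no depth.
- camera_model(name): a dict with "fovy" (degrees; the focal length in pixels is half the picture's height over the tangent of half this angle, whatever the lens; pixels are square), "cx", "cy" (the principal point, pixels), "k1" (the pictures are not rectified: a ray, as slopes to the right and down, at radius r is drawn at 1 + k1 r^2 times it, then the intrinsics apply), "eye" and "rotation" of the camera in the world. Camera axes: x right, y down, z forward; pixel columns grow to the right and rows downward; lengths in m; the calibration is good to about 2 mm. A picture is of the moment at which its call begins: read the wrist's pose just before it. camera_model takes no time and is no camera call; for the wrist camera it gives the pose at the moment of the call.
- finish_job(): hands the job in; it is judged then, once.
The state is a dict: "time_s": time; "joints": joint angles; "joint_velocities": joint speeds; "effort": joint torques, N m; "tcp_pos": TCP position; "ee_rot": TCP orientation; "wrist_force": force on the tool from outside, world axes, zero at the start; "moment": the same for the moment, N m; "gripper_width": opening from 0.0 (shut) to 1.0 (fully open); "gripper_force": force on a finger pad.
Only numpy, scipy, OpenCV 4.12 (cv2) and the standard library are available. Lean on these libraries where they do the work, as an engineer would, in place of code of your own. Each camera call takes 0.05 s, during which the arm holds its last target. There are 200 camera calls.

## Working session

There is one attempt and no reset: what is moved stays moved. The work goes in short steps, Python scripts to look and compute and a tool call to move; the robot and the scene stay as the last step left them, time stands still between calls to the robot, and variables do not carry over. Pictures are saved under pics/ and viewed, at most 10 in all, crops included, and the job is handed in when it is done.

Besides the shell and the picture viewer there is one more tool, called as name([rows], argument=value, ...), one row to a line, values as JSON. jog_arm: Moves the arm, as the interface text tells. Its arguments: {"type":"object","properties":{"rows":{"type":"array"},"claw":{"type":"number"}},"required":["rows"]}

```bash
mkdir -p pics; cat > h.py <<'E'
import numpy as np, cv2
from station import *
def ray(name,u,v,m=None):
    m=m or camera_model(name); f=210/np.tan(np.radians(m['fovy']/2))
    K=np.array([[f,0,m['cx']],[0,f,m['cy']],[0,0,1.]])
    p=cv2.undistortPoints(np.array([[[u,v]]],float),K,np.array([m['k1'],0,0,0.]))[0,0]
    return np.array(m['eye']),np.array(m['rotation'])@np.array([p[0],p[1],1])
def at(name,u,v,z,m=None):
    e,d=ray(name,u,v,m); return e+d*(z-e[2])/d[2]
def proj(name,P,m=None):
    m=m or camera_model(name); f=210/np.tan(np.radians(m['fovy']/2))
    c=np.array(m['rotation']).T@(np.array(P)-m['eye']); x,y=c[:2]/c[2]; s=1+m['k1']*(x*x+y*y)
    return m['cx']+f*x*s, m['cy']+f*y*s
E
python3 - <<'E'
from h import *
for n in("scene","top"):
    im=capture(n); cv2.imwrite(f"pics/{n}0.png",im[:,:,::-1]); m=camera_model(n); print(n,m)
s=sense(); print(s['time_s'],s['tcp_pos'],s['ee_rot'],s['wrist_force'],finger_overhang)
E
```

```text
scene {'fovy': 52.99998614661418, 'cx': 274.881462619203, 'cy': 215.70541643533136, 'k1': -0.053623337630262495, 'eye': array([ 1.1512129 , -0.19771776,  0.64324937]), 'rotation': array([[ 0.24636013,  0.65682976, -0.71265795],
       [ 0.96908921, -0.15697409,  0.19032931],
       [ 0.01314512, -0.73751868, -0.67519879]])}
top {'fovy': 52.773459526755055, 'cx': 277.924031538454, 'cy': 213.06348266865754, 'k1': -0.11549910542850439, 'eye': array([ 0.44374567, -0.01698592,  0.87271916]), 'rotation': array([[-0.01045654, -0.99720647,  0.07395891],
       [-0.99951152,  0.00824494, -0.03014544],
       [ 0.02945144, -0.074238  , -0.99680556]])}
0.1 [ 0.1981481  -0.59231935  0.2912625 ] [[-9.48407766e-01 -3.17052355e-01 -7.16909048e-04]
 [-3.17053153e-01  9.48405946e-01  1.85983944e-03]
 [ 9.02543281e-05  1.99118445e-03 -9.99998014e-01]] [0.13223436 0.08837567 0.26374223] 0.0697
```

View pics/scene0.png

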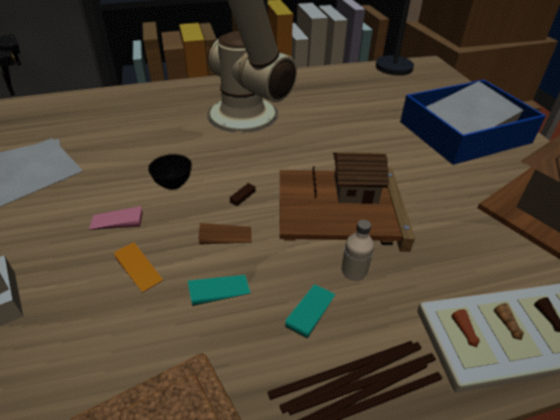

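View pics/top0.png

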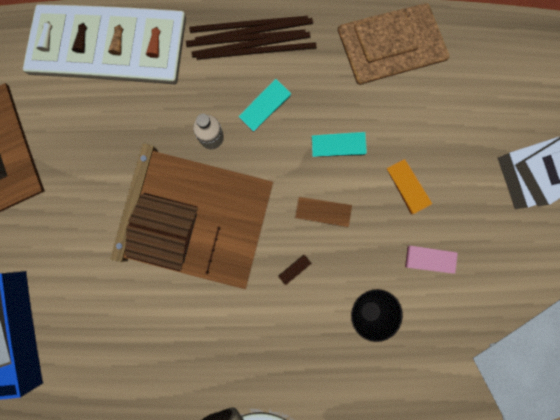

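The scene camera shows the hut with the stop on its right. In the top view the board corners are near (152,150), (272,182), (246,288) and (130,262), with the short foot at (272,182).

Wedge-shaped candidates in the top view are teal (265,105), teal (339,145), orange (409,187), pink (432,259) and brown wood (323,211). The wooden one at (323,211) fits: plain wood, off the -y edge. I'll confirm it in an enlarged crop and measure.

```bash
python3 - <<'E'
from h import *
im=cv2.imread("pics/top0.png"); sc=cv2.imread("pics/scene0.png")
a=cv2.resize(im[140:300,110:370],None,fx=3,fy=3,interpolation=cv2.INTER_CUBIC)
b=cv2.resize(sc[180:260,180:310],None,fx=3,fy=3,interpolation=cv2.INTER_CUBIC)
cv2.imwrite("pics/crop.png",a[:,:780]); cv2.imwrite("pics/crops.png",b)
for n,p in(("wedge",(323,211)),("board",(250,200)),("bench",(300,250)),("wsc",None)):
    if p: print(n,im[p[1],p[0]])
print(sc[235,225],sc[225,300],sc[260,170])
hsv=cv2.cvtColor(im,cv2.COLOR_BGR2HSV)
print([hsv[y,x].tolist() for x,y in((323,211),(250,200),(300,250),(280,220))])
E
```

```text
wedge [ 40  69 102]
board [ 46  79 117]
bench [106 134 152]
[29 50 78] [29 53 81] [ 63  86 101]
[[14, 155, 102], [14, 155, 117], [18, 77, 152], [18, 78, 143]]
```

View pics/crop.png

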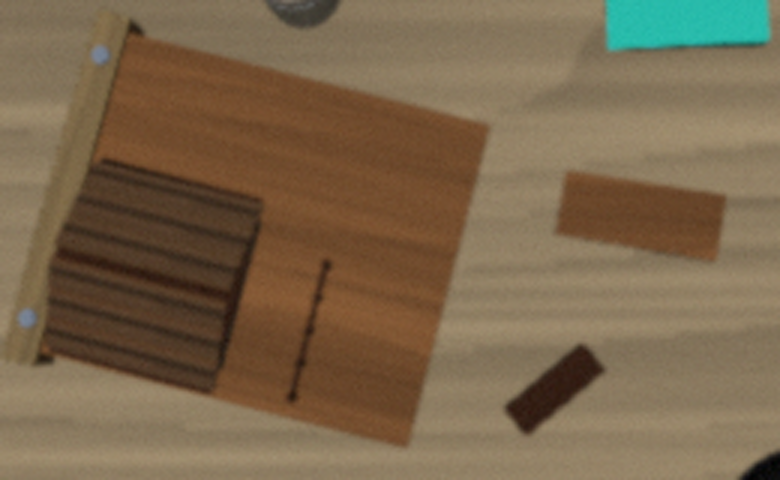

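View pics/crops.png

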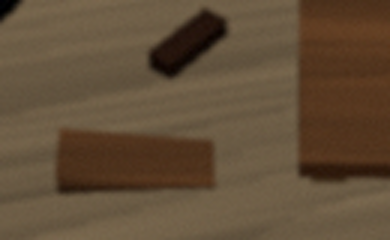

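The crops confirm it: plain brown wedge, thick end away from the board (right in the top view, left in the scene view) and thin end towards it. Next I'll measure the corners.

```bash
python3 - <<'E'
from h import *
im=cv2.imread("pics/top0.png"); hsv=cv2.cvtColor(im,cv2.COLOR_BGR2HSV)
m=cv2.inRange(hsv,(5,115,40),(22,255,255)); m[:120]=0
cs,_=cv2.findContours(m,0,2)
for c in cs:
    if cv2.contourArea(c)<400: continue
    b=cv2.boxPoints(cv2.minAreaRect(c)); q=cv2.approxPolyDP(c,6,True)[:,0]
    print(cv2.contourArea(c),b.round(1).tolist(),q.tolist())
    if 1000<cv2.contourArea(c)<2500 and 250<b[:,0].mean()<370:
        b=b[np.argsort(b[:,0])]
        P=[at("top",*b[i]+0.,z)[:2] for i,z in((0,.003),(1,.003),(2,.021),(3,.021))]; P=np.array(P)
        t=P[:2].mean(0); k=P[2:].mean(0); d=t-k; print("wedge thin",t,"thick",k,"len",np.hypot(*d),"w",np.hypot(*(P[0]-P[1])),np.hypot(*(P[2]-P[3])),"yaw",np.degrees(np.arctan2(d[1],d[0])))
# board -y edge and +x edge by line fits on mask boundary
c=max([c for c in cs if 110<c[:,0,0].mean()<280],key=cv2.contourArea)[:,0].astype(float)
print(len(c))
def dist(p,a,b):
    a,b=map(np.array,(a,b));n=(b-a)/np.hypot(*(b-a));r=p-a;return r@n,np.abs(r[:,0]*n[1]-r[:,1]*n[0]),np.hypot(*(b-a))
L={}
for n,a,b in(("-y",(272,182),(246,288)),("+x",(156,153),(272,182)),("-x",(185,273),(246,288))):
    s,d,l=dist(c,a,b); p=c[(s>8)&(s<l-8)&(d<4)]
    W=np.array([at("top",*q,.038)[:2] for q in p]); vx,vy,x,y=cv2.fitLine(W.astype(np.float32),cv2.DIST_HUBER,0,.01,.01).ravel()
    L[n]=(vx,vy,x,y); print(n,len(p),np.degrees(np.arctan2(vy,vx)))
def inter(A,B):
    M=np.array([[A[0],-B[0]],[A[1],-B[1]]]); t=np.linalg.solve(M,[B[2]-A[2],B[3]-A[3]]); return np.array([A[2]+t[0]*A[0],A[3]+t[0]*A[1]])
C1=inter(L["-y"],L["+x"]);C2=inter(L["-y"],L["-x"]); print("corner +x-y",C1,"-x-y",C2,np.hypot(*(C1-C2)))
ex=(C1-C2)/np.hypot(*(C1-C2)); ey=np.array([-ex[1],ex[0]]); print("yaw",np.degrees(np.arctan2(ex[1],ex[0])))
print("origin",(C1+C2)/2+ey*.125,"foot",C1-.022*ex+.022*ey)
E
```

```text
1098.0 [[294.8999938964844, 217.8000030517578], [298.5, 196.10000610351562], [351.70001220703125, 204.89999389648438], [348.1000061035156, 226.6999969482422]] [[299, 197], [296, 217], [348, 225], [351, 205]]
wedge thin [ 0.5206821  -0.08220214] thick [ 0.50017175 -0.18914098] len 0.1088879722529521 w 0.04575430653517384 0.04505059092602046 yaw 79.14279656044144
1192.0 [[385.20001220703125, 168.0], [406.5, 156.3000030517578], [432.70001220703125, 203.89999389648438], [411.3999938964844, 215.60000610351562]] [[403, 159], [386, 169], [413, 214], [432, 203]]
13967.5 [[117.0, 259.0], [146.10000610351562, 145.1999969482422], [273.70001220703125, 177.89999389648438], [244.60000610351562, 291.6000061035156]] [[152, 147], [121, 260], [244, 288], [272, 182]]
2514.0 [[-0.0, 120.0], [43.0, 120.0], [43.0, 210.0], [0.0, 210.0]] [[18, 120], [0, 120], [0, 210], [43, 191]]
267
-y 46 -15.1607895
+x 52 74.742294
-x 23 75.40498
corner +x-y [ 0.56772596 -0.03178661] -x-y [0.35922468 0.02470875] 0.21601969
yaw -15.1607895
origin [0.4961664  0.11711054] foot [ 0.55224526 -0.00479867]
```

jog_arm([
  [[0,0,0,-0.1763],[0,0,0,-0.1763],[0,0,0,-0.1763],[0,0,0,-0.1763],[0,0,0,-0.1763],[0,0,0,-0.1763],[-0.035,-0.018,0.0125,0],[-0.035,-0.018,0.0125,0],[-0.035,-0.018,0.0125,0],[-0.035,-0.018,0.0125,0],[-0.035,-0.018,0.0125,0],[-0.035,-0.018,0.0125,0],[-0.035,-0.018,0.0125,0],[-0.035,-0.018,0.0125,0],[-0.035,-0.018,0.0125,0],[-0.035,-0.018,0.0125,0],[-0.035,-0.018,0.0125,0],[0,0,0,0]],
], claw=0.1)

```text
time_s: 2.35
tcp_pos: [0.4662, -0.2503, 0.1535]
ee_rot: [[-0.186, -0.983, -0.002], [-0.983, 0.186, 0.001], [-0.0, 0.002, -1.0]]
wrist_force: [0.9, -0.2, 0.0]
gripper_width: 0.094
gripper_force: 0.0
```

```bash
cat > g.py <<'E'
from h import *
import sys
s=sense(); R=np.array(s['ee_rot']); p=np.array(s['tcp_pos'])
print("t",round(s['time_s'],2),"tcp",p.round(4),"yaw_y",np.degrees(np.arctan2(R[1,1],R[0,1])).round(2),"tilt",R[:,2].round(4),"F",np.round(s['wrist_force'],2),"w",s['gripper_width'])
if len(sys.argv)>3: print("tool shift",(R.T@(np.array(sys.argv[1:4],float)-p)).round(4))
E
python3 g.py .4945 -.219 .0757
```

```text
t 2.35 tcp [ 0.4662 -0.2503  0.1535] yaw_y 169.3 tilt [-2.3e-03  7.0e-04 -1.0e+00] F [ 0.85 -0.22  0.01] w 0.09385177614952053
tool shift [-0.0359 -0.0222  0.0777]
```

jog_arm([
  [[-0.0175,-0.011,0,0],[-0.0175,-0.011,0,0],[0,0,0.026,0],[0,0,0.026,0],[0,0,0.015,0],[0,0,0.01,0],[0,0,0,0]],
])

```text
time_s: 3.22
tcp_pos: [0.4937, -0.2219, 0.0774]
ee_rot: [[-0.189, -0.982, -0.001], [-0.982, 0.189, 0.0], [0.0, 0.001, -1.0]]
wrist_force: [0.5, -0.5, 0.8]
gripper_width: 0.103
gripper_force: 0.0
```

```bash
python3 g.py; python3 - <<'E'
from h import *
im=capture("top")[:,:,::-1]; sc=capture("scene")[:,:,::-1]
a=cv2.resize(im[120:270,220:420],None,fx=3,fy=3); b=cv2.resize(sc[170:290,120:320],(600,360)[:2])[:150*3]
cv2.imwrite("pics/c2.png",a)
E
```

```text
t 3.23 tcp [ 0.4937 -0.2219  0.0774] yaw_y 169.09 tilt [-7.e-04  1.e-04 -1.e+00] F [ 0.5  -0.54  0.8 ] w 0.10312708284017494
```

View pics/c2.png

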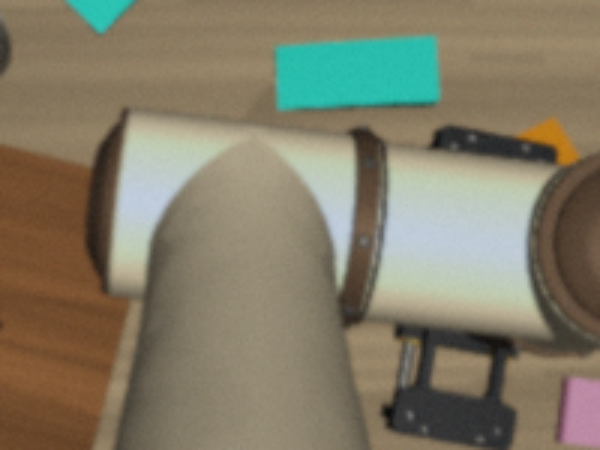

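The arm hides the wedge from the top camera; the gripper sits behind its thick end. I'll use the scene camera for tracking and start pushing while steering gently.

jog_arm([
  [[-0.006,0,0,0],[-0.006,0,0,0],[-0.006,0,0,0],[-0.005,0,0,0],[-0.004,0,0,0.006],[-0.004,0,0,0.01],[-0.004,0,0,0.01],[-0.004,0,0,0.01],[-0.004,0,0,0.01],[-0.004,0,0,0.01],[-0.004,0,0,0.01],[-0.004,0,0,0.01],[-0.004,0,0,0.01],[-0.004,0,0,0.008],[0,0,0,0]],
])

```text
time_s: 5.2
tcp_pos: [0.5074, -0.1601, 0.0777]
ee_rot: [[-0.28, -0.96, 0.0], [-0.96, 0.28, 0.0], [-0.0, -0.0, -1.0]]
wrist_force: [0.2, 0.1, 0.2]
gripper_width: 0.099
gripper_force: 0.0
```

```bash
python3 g.py; python3 - <<'E'
from h import *
sc=capture("scene")[:,:,::-1]; w=capture("wrist")[:,:,::-1]
cv2.imwrite("pics/sc3.png",sc);cv2.imwrite("pics/w3.png",w)
b=cv2.resize(sc[160:270,120:320],None,fx=3,fy=3,interpolation=cv2.INTER_CUBIC); c=cv2.resize(w,(300,225)); 
o=np.zeros((555,600,3),np.uint8);o[:330]=b;o[330:,:300]=c;cv2.imwrite("pics/c3.png",o)
E
```

```text
t 5.2 tcp [ 0.5074 -0.1601  0.0777] yaw_y 163.74 tilt [ 1.e-04  0.e+00 -1.e+00] F [0.18 0.12 0.15] w 0.09909250499769263
```

View pics/c3.png

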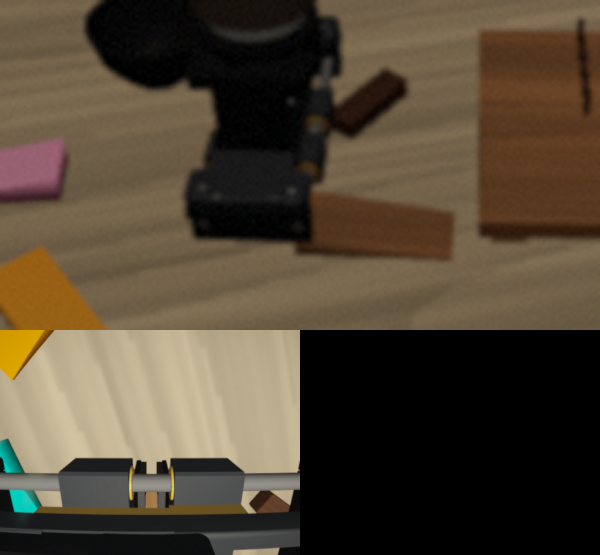

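The wedge (crop 297–453, 190–258) is being pushed and its thin end is at full-picture pixels about (271,231)–(270,246). It still points at the board corner. Now I'll measure its heading.

```bash
cat > wm.py <<'E'
from h import *
import sys
ex=np.array([.9655,-.2605]);ey=np.array([.2605,.9655]);foot=np.array([.5535,-.0067])
sc=cv2.imread(sys.argv[1]); hsv=cv2.cvtColor(sc,cv2.COLOR_BGR2HSV)
m=cv2.inRange(hsv,(5,110,35),(22,255,255))
cs,_=cv2.findContours(m,0,2)
for c in cs:
    x,y,w,h=cv2.boundingRect(c)
    if cv2.contourArea(c)<150 or not(200<x+w<420 and 215<y+h<262): continue
    q=cv2.approxPolyDP(c,2.5,True)[:,0]; print(cv2.contourArea(c),(x,y,w,h),q.tolist())
E
python3 wm.py pics/sc3.png; python3 - <<'E'
from h import *
# check of scene calib with board corner & original wedge
for n in [(.5690,-.0343,.038)]: print(proj("scene",n))
E
python3 wm.py pics/scene0.png
```

```text
867.5 (218, 223, 54, 24) [[218, 240], [220, 244], [270, 246], [271, 232], [223, 223], [224, 239]]
9197.0 (279, 152, 136, 100) [[279, 171], [280, 238], [345, 239], [356, 231], [356, 222], [364, 218], [371, 223], [368, 233], [374, 240], [396, 240], [400, 251], [410, 250], [414, 237], [411, 228], [405, 231], [401, 226], [404, 223], [410, 225], [394, 176], [386, 176], [392, 170], [386, 166], [385, 154], [333, 153], [335, 171], [314, 168]]
(np.float64(278.3190289998351), np.float64(234.58551115920346))
954.5 (198, 222, 54, 23) [[199, 223], [200, 244], [251, 241], [249, 226]]
9184.5 (279, 152, 136, 100) [[279, 171], [280, 238], [345, 239], [356, 231], [357, 221], [364, 218], [371, 223], [368, 233], [374, 240], [396, 240], [398, 245], [397, 241], [401, 239], [399, 250], [410, 251], [414, 237], [411, 228], [405, 231], [401, 226], [404, 223], [410, 225], [394, 177], [386, 175], [392, 170], [386, 165], [385, 154], [337, 152], [333, 154], [334, 170]]
```

```bash
python3 - <<'E'
from h import *
foot=np.array([.5535,-.0067])
A=at("scene",271,246.5,0)[:2];B=at("scene",271.5,231.5,.003)[:2];C=at("scene",220,244.7,0)[:2]
d=A-C; print("near thin",A,"far thin",B,"w",np.hypot(*(A-B)),"heading side",np.degrees(np.arctan2(d[1],d[0])), "end normal", np.degrees(np.arctan2(*(A-B)[::-1]))+90)
t=(A+B)/2; print("thin mid",t)
# from tcp kinematics
tcp=np.array([.5074,-.1601]); h=np.radians(73.74); u=np.array([np.cos(h),np.sin(h)]); n=np.array([u[1],-u[0]])
print("kin thin",tcp+u*.1195,"foot from tcp line: along",(foot-tcp)@u,"right",(foot-tcp)@n,"thin lat",(t-tcp)@n,"thin along",(t-tcp)@u)
b=at("scene",279,234.5,.038); print("board corner scene",b, "foot bottom?")
E
```

```text
near thin [ 0.56297321 -0.04784143] far thin [ 0.52276716 -0.03681665] w 0.04169019296486329 heading side 73.71739461040039 end normal 74.6659939608542
thin mid [ 0.54287018 -0.04232904]
kin thin [ 0.54085959 -0.04537988] foot from tcp line: along 0.1601719953400021 right 0.0013045722679671107 thin lat 0.0010759471880681173 thin along 0.122991766162648
board corner scene [ 0.56908594 -0.0328937   0.038     ] foot bottom?
```

Heading is 73.7° and the foot is 1 mm off the wedge axis, so it's aligned. About 64 mm remain to contact, so I'll push straight.

jog_arm([
  [[-0.005,0,0,0],[-0.005,0,0,0],[-0.005,0,0,0],[-0.005,0,0,0],[-0.005,0,0,0],[-0.005,0,0,0],[-0.005,0,0,0],[-0.005,0,0,0],[-0.005,0,0,0],[-0.005,0,0,0],[-0.004,0,0,0],[-0.002,0,0,0],[0,0,0,0],[0,0,0,0]],
])

```text
time_s: 7.05
tcp_pos: [0.5229, -0.1067, 0.0778]
ee_rot: [[-0.28, -0.96, 0.0], [-0.96, 0.28, 0.0], [-0.0, -0.0, -1.0]]
wrist_force: [-0.3, 0.0, -0.3]
gripper_width: 0.099
gripper_force: 0.0
```

```bash
python3 g.py
```

```text
t 7.05 tcp [ 0.5229 -0.1067  0.0778] yaw_y 163.71 tilt [ 0.  0. -1.] F [-0.33  0.03 -0.34] w 0.09890384078644596
```

jog_arm([
  [[-0.002,0,0,0],[-0.001,0,0,0],[0,0,0,0],[0,0,0,0]],
])

```text
time_s: 7.55
tcp_pos: [0.5238, -0.1037, 0.0778]
ee_rot: [[-0.28, -0.96, 0.0], [-0.96, 0.28, 0.0], [-0.0, -0.0, -1.0]]
wrist_force: [1.1, -0.4, -0.1]
gripper_width: 0.104
gripper_force: 0.0
```

jog_arm([
  [[-0.001,0,0,0],[-0.001,0,0,0],[0,0,0,0],[0,0,0,0]],
])

```text
time_s: 8.05
tcp_pos: [0.5244, -0.1018, 0.0778]
ee_rot: [[-0.28, -0.96, 0.0], [-0.96, 0.28, 0.0], [-0.0, -0.0, -1.0]]
wrist_force: [-0.6, 0.8, 0.1]
gripper_width: 0.102
gripper_force: 0.0
```

jog_arm([
  [[-0.001,0,0,0],[-0.001,0,0,0],[-0.001,0,0,0],[0,0,0,0]],
])

```text
time_s: 8.55
tcp_pos: [0.5252, -0.0988, 0.0777]
ee_rot: [[-0.28, -0.96, 0.0], [-0.96, 0.28, 0.0], [-0.0, -0.0, -1.0]]
wrist_force: [-0.4, 0.4, -0.5]
gripper_width: 0.098
gripper_force: 0.0
```

jog_arm([
  [[-0.001,0,0,0],[-0.001,0,0,0],[0,0,0,0]],
])

```text
time_s: 8.93
tcp_pos: [0.5254, -0.0973, 0.0777]
ee_rot: [[-0.281, -0.96, -0.001], [-0.96, 0.281, -0.0], [0.001, 0.001, -1.0]]
wrist_force: [-0.6, -2.2, 1.3]
gripper_width: 0.101
gripper_force: 1.8
```

jog_arm([
  [[-0.001,0,0,0],[-0.001,0,0,0],[0,0,0,0]],
])

```text
time_s: 9.3
tcp_pos: [0.5258, -0.0956, 0.0777]
ee_rot: [[-0.281, -0.96, -0.001], [-0.96, 0.281, -0.001], [0.001, 0.001, -1.0]]
wrist_force: [-1.0, -5.3, 1.5]
gripper_width: 0.101
gripper_force: 2.8
```

```bash
python3 g.py; python3 - <<'E'
from h import *
sc=capture("scene")[:,:,::-1]
cv2.imwrite("pics/sc4.png",sc)
cv2.imwrite("pics/c4.png",cv2.resize(sc[150:265,180:420],None,fx=3,fy=3,interpolation=cv2.INTER_CUBIC))
E
python3 wm.py pics/sc4.png
```

```text
t 9.3 tcp [ 0.5258 -0.0956  0.0777] yaw_y 163.7 tilt [-1.4e-03 -6.0e-04 -1.0e+00] F [-1.02 -5.32  1.49] w 0.1010486600042928
9741.5 (250, 152, 165, 100) [[414, 237], [411, 228], [405, 231], [401, 226], [403, 223], [410, 225], [394, 176], [389, 178], [386, 175], [388, 171], [393, 173], [387, 166], [386, 155], [333, 153], [334, 171], [280, 170], [279, 227], [260, 225], [260, 240], [250, 241], [250, 244], [301, 247], [304, 238], [346, 239], [356, 231], [356, 222], [362, 218], [370, 221], [368, 233], [373, 239], [396, 240], [398, 245], [401, 240], [400, 251], [409, 251]]
```

View pics/c4.png

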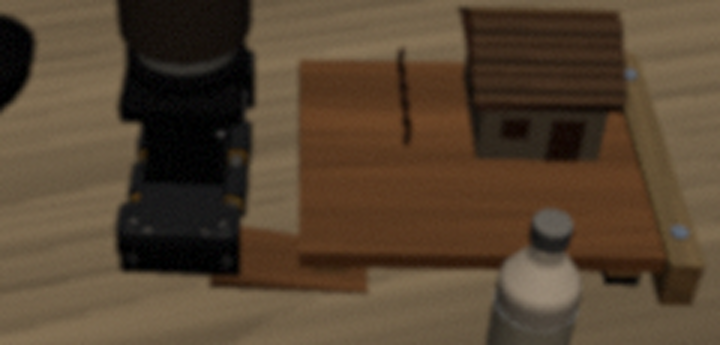

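The wedge sits under the board corner, with its thin end showing at full-picture pixels (301,247). Resistance began about where predicted and is now 5 N. I'll push a little more so it's snug.

jog_arm([
  [[-0.001,0,0,0],[-0.001,0,0,0],[0,0,0,0]],
])

```text
time_s: 9.72
tcp_pos: [0.5262, -0.0938, 0.0777]
ee_rot: [[-0.281, -0.96, -0.002], [-0.96, 0.281, -0.001], [0.001, 0.001, -1.0]]
wrist_force: [-1.9, -6.8, 0.5]
gripper_width: 0.099
gripper_force: 3.0
```

```bash
python3 g.py .5535 -.0067 .15
```

```text
t 9.72 tcp [ 0.5262 -0.0938  0.0777] yaw_y 163.7 tilt [-1.7e-03 -7.0e-04 -1.0e+00] F [-1.9  -6.76  0.5 ] w 0.09893695120413407
tool shift [-0.0912 -0.0016 -0.0724]
```

Snug: about 7 N, roughly 0.6 mm of lift. Now back off, rise, shut the fingers and move over the corner.

jog_arm([
  [[0.005,0,0,0],[0.01,0,0,0],[0.015,0,0,0],[0,0,-0.03,0],[0,0,-0.03,0],[0,0,-0.02,0],[-0.03,0,0,0],[-0.03,-0.001,0,0],[-0.03,-0.001,0,0],[-0.031,0,0,0],[0,0,0,0],[0,0,0,0]],
], claw=0.0)

```text
time_s: 11.22
tcp_pos: [0.5538, -0.0071, 0.1575]
ee_rot: [[-0.281, -0.96, -0.001], [-0.96, 0.281, -0.0], [0.0, 0.001, -1.0]]
wrist_force: [-0.3, -0.2, -0.7]
gripper_width: 0.005
gripper_force: 0.0
```

```bash
python3 g.py .5535 -.0067 .1077; python3 - <<'E'
from h import *
w=capture("scene")[:,:,::-1]; cv2.imwrite("pics/sc5.png",w)
E
python3 wm.py pics/sc5.png
```

```text
t 11.22 tcp [ 0.5538 -0.0071  0.1575] yaw_y 163.68 tilt [-8.e-04 -0.e+00 -1.e+00] F [-0.3  -0.18 -0.68] w 0.005432435219146566
tool shift [-0.0003  0.0004  0.0498]
8467.0 (250, 152, 165, 100) [[414, 237], [411, 228], [405, 231], [401, 227], [403, 223], [410, 225], [394, 175], [391, 178], [386, 175], [388, 171], [393, 172], [387, 166], [386, 154], [334, 153], [335, 170], [315, 170], [313, 167], [315, 185], [308, 183], [316, 190], [313, 210], [279, 211], [278, 228], [252, 224], [250, 242], [252, 245], [302, 247], [306, 238], [345, 239], [356, 231], [356, 222], [361, 218], [370, 221], [368, 233], [373, 239], [395, 240], [398, 244], [400, 240], [400, 251], [410, 251]]
```

jog_arm([
  [[0,0,0.02,0],[0,0,0.015,0],[0,0,0.008,0],[0,0,0.003,0],[0,0,0.001,0],[0,0,0,0]],
])

```text
time_s: 12.02
tcp_pos: [0.5545, -0.0063, 0.1111]
ee_rot: [[-0.28, -0.96, 0.001], [-0.96, 0.28, 0.0], [-0.0, -0.001, -1.0]]
wrist_force: [-0.5, -0.0, -0.2]
gripper_width: 0.006
gripper_force: 0.0
```

jog_arm([
  [[0,0,0.001,0],[0,0,0.001,0],[0,0,0,0]],
])

```text
time_s: 12.4
tcp_pos: [0.5543, -0.0064, 0.1087]
ee_rot: [[-0.28, -0.96, -0.0], [-0.96, 0.28, -0.0], [0.0, 0.0, -1.0]]
wrist_force: [0.8, -0.5, 0.2]
gripper_width: 0.003
gripper_force: 0.0
```

jog_arm([
  [[0,0,0.001,0],[0,0,0.001,0],[0,0,0,0]],
])

```text
time_s: 12.78
tcp_pos: [0.5544, -0.0063, 0.1084]
ee_rot: [[-0.28, -0.96, 0.0], [-0.96, 0.28, -0.0], [0.0, -0.0, -1.0]]
wrist_force: [-3.8, 1.2, 10.0]
gripper_width: 0.006
gripper_force: 5.1
```

jog_arm([
  [[0,0,0.001,0],[0,0,0.0005,0],[0,0,0,0],[0,0,0,0],[0,0,0,0],[0,0,0,0]],
])

```text
time_s: 13.52
tcp_pos: [0.5544, -0.0064, 0.1083]
ee_rot: [[-0.279, -0.96, 0.001], [-0.96, 0.279, -0.001], [0.0, -0.001, -1.0]]
wrist_force: [-5.9, 2.0, 18.8]
gripper_width: 0.004
gripper_force: 9.1
```

At 18.8 N the board top gave only 0.1 mm. Release and check.

jog_arm([
  [[0,0,-0.003,0],[0,0,-0.01,0],[0,0,-0.03,0],[0,0,-0.05,0],[0.05,0,-0.03,0],[0.06,0,0,0],[0.06,0,0,0],[0,0,0,0],[0,0,0,0]],
])

```text
time_s: 14.65
tcp_pos: [0.5067, -0.1697, 0.2283]
ee_rot: [[-0.281, -0.96, 0.0], [-0.96, 0.281, 0.0], [-0.0, -0.0, -1.0]]
wrist_force: [-0.1, 0.3, 0.1]
gripper_width: 0.01
gripper_force: 0.0
```

```bash
python3 g.py; python3 - <<'E'
from h import *
sc=capture("scene")[:,:,::-1]
cv2.imwrite("pics/sc6.png",sc)
cv2.imwrite("pics/c6.png",cv2.resize(sc[150:265,180:420],None,fx=3,fy=3,interpolation=cv2.INTER_CUBIC))
E
python3 wm.py pics/sc6.png
```

```text
t 14.65 tcp [ 0.5067 -0.1697  0.2283] yaw_y 163.67 tilt [ 2.e-04  1.e-04 -1.e+00] F [-0.05  0.29  0.09] w 0.010275644363253112
9907.5 (250, 152, 165, 100) [[414, 237], [411, 227], [406, 231], [401, 226], [410, 224], [394, 176], [389, 178], [386, 175], [388, 171], [392, 172], [387, 166], [386, 155], [334, 153], [334, 170], [315, 170], [313, 167], [311, 170], [281, 169], [279, 226], [252, 224], [250, 240], [252, 245], [302, 247], [306, 238], [345, 239], [357, 230], [356, 222], [361, 218], [370, 221], [368, 233], [374, 240], [396, 240], [398, 244], [401, 240], [400, 251], [410, 251]]
```

View pics/c6.png

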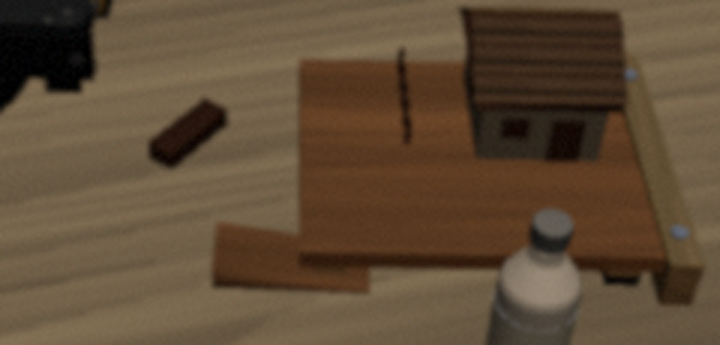

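The wedge is in place under the short foot (full-picture pixels 250–302, 224–247). The model, bottle and offcut haven't moved, and the arm is clear.

```bash
python3 -c "from station import *; print(finish_job())"
```

```text
the job is handed in; nothing more can be done
None
```

The wooden wedge is snug under the short foot, lifting it about 0.8 mm at most; an 18.8 N press on the corner moved it only 0.1 mm, nothing else was touched, and the job was handed in at about 15 s.

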